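Raise the overhead camera to its second stop and hold it

ROBOT

A 7-joint arm with a two-finger parallel gripper is mounted at the origin on the work surface. World frame = base frame: x ahead of the robot, y to its left, z up, the work surface at z = 0. Lengths are in m, angles in degrees, forces in N, time in s.
With the tool pointing down it reaches from about 0.425 to 0.875 m from the base axis. Payload 4.7 kg.
Tool frame: the origin (TCP) lies midway between the tips of the shut fingers; the grasp point (between the pads) lies env.grip_point_offset behind it (env.grip_point_offset is the distance from the TCP to the grasp point, in m); z points along the fingers, y is the line along which they close (so a half turn about z gives the same grasp; the last joint's range is limited). The gripper opens to 87 mm and grips with 3 to 60 N. Pads are 19 mm wide; open, the fingers measure 117 mm over their backs; the gripper's body (75 mm by 190 mm) begins 51 mm behind the grasp point.
Start: joints at [74.777, 18.392, -4.016, 83.108, 1.295, 78.541, -3.26], TCP at [0.179, -0.625, 0.223] pointing down, gripper open.
Joint ranges: [-163.93, 163.93], [-17.29, 119.83], [-79.2, 71.16], [3.27, 140.29], [-89.18, 269.18], [5.43, 117.66], [-154.24, 154.24]. Speed limits (degrees/s): [147.25, 147.25, 180, 180, 180, 180, 180].

INTERFACE

Orientations are given as [roll, pitch, yaw] about the fixed x, y, z axes, in that order (R = Rz(yaw) Ry(pitch) Rx(roll)).
In Python, from cell import env gives the robot as it stands.
- The arm moves only by the shell command python3 -m creep 'ROWS' [FORCE]. ROWS is a JSON object of lists of equal length, an entry for each row: "translation": the shift along the tool's x, y, z in units of 0.08 m (1.0 is 0.08 m), a list of three; "turn": the turn, a rotation vector about the tool's x, y, z in units of 180 degrees (1.0 is 180 degrees), a list of three; "grip": the opening, from 0 (shut) to 1 (fully open). In form: {"translation": [[x, y, z], ...], "turn": [[ax, ay, az], ...], "grip": [grip, ...]}. A call has 1 to 5 rows; each row shifts and turns the commanded pose from where the row before left it, along the tool's axes as they then stand; what a row does not reach is not made up. A row lasts 1/8 s, in which the tool goes at most 62.5 mm and 10.7 degrees, less where a joint would pass 70% of its speed; a pose out of reach is approached as far as the arm can. A call with a number of a shift or a turn outside -1 to 1 is refused whole. A call with a gripper value outside its range is refused whole. The fingers move at their own pace and stop on an object; FORCE is the grip in N (left out, the last holds). Time passes only in rows, so rows that do not move let the fingers close. It gives the time, the measured TCP pose, the force, the opening and the grip force at its end, in the units of the state.
- env.get_obs(): the state, without advancing time (a new reading comes with each control period).
- env.read_camera(name): name is "scene" or "top"; returns a dict with "frame" (420x560x3 uint8, red, green, blue), "z_map" (420x560 float32, m along the optical axis (not along the pixel's ray), 0 where there is no reading), "K" (3x3 intrinsics, pixels), "rvec" (rotation vector, rad) and "tvec" (3), from world to camera coordinates, as OpenCV has them. Camera axes: x right, y down, z forward; pixel columns grow to the right and rows downward; lengths in m; the calibration is good to about 2 mm. A picture is of the moment at which its call begins.
- env.sign_off(): hands the job in; it is judged then, once.
The state is a dict: "time_s": time; "qpos": joint angles; "joint_velocities": joint speeds; "effort": joint torques, N m; "tool_pos": TCP position; "tool_rot": TCP orientation; "force": force on the tool from outside, world axes, zero at the start; "wrist_torque": the same for the moment, N m; "grip_width": finger opening in m; "grasp_force": force on a finger pad.
Only numpy, scipy, OpenCV 4.12 (cv2) and the standard library are available. Lean on these libraries where they do the work, as an engineer would, in place of code of your own. Each camera call takes 0.05 s, during which the arm holds its last target. There are 200 camera calls.

TASK

I want to film my watercolour from higher up: press the release button on the camera stand, then take the rubber grip on top of the column and draw it up past the first stop, where it clicks, to the second stop, the end of its travel. The column does not lock up there, so keep gripping and holding it fully extended, and finish like that, while I tighten the clamp. Do not let the column drop back, and leave the paint box, water jar, brush and eraser where they are.

Things in the scene. Friction and masses are not known exactly. Their poses are not given: they have to be found in the camera images.
- stand: Desk camera stand, fixed. Origin on the desk under the column's axis, z up; the camera arm points to its +x. Steel base 190 x 120 x 12 mm (x -125 to +65 mm). Grey lock housing 44 mm wide, x -121 to -17 mm, top 70 mm above the desk, the release button near its -x end. Square sleeve 36 mm wide on the axis, from which the column slides up.
- collar_top (a point): Centre of the top of the black clamp collar (44 mm square) at the sleeve's mouth, 125 mm above the desk. A thin dark line around the column comes out just above it at each stop.
- release_top (a point): Centre of the top of the round release button (26 mm across), 95 mm from the column's axis to the stand's -x, 85.5 mm above the desk when up. Pushed straight down 7 mm against about 3 N, hard at the end, it stays down when let go. While it is up a pawl locks the column.
- grip (a point): Black rubber grip block on top of the column, origin at its centre, turned with the stand: 46 mm along x, 30 mm along y, 46 mm high. Centre 190 mm above the desk when down, 280 mm at the second stop. Pinch it from above across its 30 mm (closing along the stand's y); both y sides are clear. Column, arm, camera and grip weigh together 0.36 to 0.59 kg.
- camera (a point): Centre of the camera body (34 x 60 x 40 mm), 165 mm from the column's axis to the stand's +x and 50 mm below the grip's centre. Its arm, 16 mm wide, runs from the column to it, its top 36 mm below the grip's centre.
- column: The sliding part as a whole: square aluminium column 24 mm wide, camera arm, camera and grip. Origin at the stand's origin when down.
- rise (a joint): Rise of the column, straight up: 0 m down, first stop just under 0.050, second stop 0.090 (hard end of travel). Weight and friction pull back with 4 to 8 N. From 0.038 to 0.044 m a sprung ball resists with up to 13 N more, then clicks; let go there, the column rests on it at 0.046 to 0.050. Above, only the hand holds it: let go, it falls back.
- release (a joint): Release button: 0 m up (column locked), 0.007 m fully down; the lock is free from about 0.005 m.
- pad: Bystander: watercolour pad 190 x 270 x 6 mm, fixed to the desk under the camera, origin under its centre.
- paintbox: Bystander, loose: open black paint tin with coloured pans, 120 x 200 x 22 mm, origin under its centre.
- jar: Bystander, loose: glass water jar, 72 mm across, 85 mm high, origin under its centre.
- brush: Bystander, loose: thin paint brush 180 mm long, 10 mm thick, lying along its x, origin under its middle.
- eraser: Bystander, loose: white eraser 50 x 24 x 14 mm, origin under its centre.

How it is judged (in metres and radians):
On the way, in this order (a step that is already met when the one before it is completed fails the run):
1. the release button is pressed down, with the column still down (value of joint release above 0.0055 m and value of joint rise below 0.02 m), for 0.1 s.
2. the column is drawn up past the first stop by its grip (value of joint rise above 0.055 m and contact force between the fingers and column above 2 N and distance between the grasp point and grip below 0.045 m), for 0.1 s.
At the end, for the whole second after the job is handed in: The robot still grips the grip block (more than 2 N, grasp point within 45 mm of its centre) and holds the column still at the second stop (joint above 86 of 90 mm), the release button is down (value of joint rise above 0.086 m and velocity of joint rise between -0.02 and 0.02 m/s and contact force between the fingers and column above 2 N and distance between the grasp point and grip below 0.045 m and value of joint release above 0.005 m); the arm keeps its last pose, push and grip.
It fails at once if the column drops back (falls faster than 0.3 m/s) (velocity of joint rise below -0.3 m/s).
It fails at once if paint box, jar, brush or eraser moved by more than 25 mm (distance of any of paintbox, jar, brush, eraser from where it was at the start of the episode above 0.025 m).
It also fails if it takes over 45 s, if anything falls off the work surface, if the arm or the gripper's body presses on something with over 40 N, if the wrist force passes 120 N, or if a joint passes its speed limit or range.

## Working session

There is one attempt and no reset: what is moved stays moved. The work goes in short steps, Python scripts to look and compute and a shell command to move; the robot and the scene stay as the last step left them, time stands still between calls to the robot, and variables do not carry over. Pictures are saved under pics/ and viewed, at most 10 in all, crops included, and the job is handed in when it is done.

```bash
mkdir -p pics; python3 - <<'E'
from cell import env
import cv2,numpy as np
for n in("scene","top"):
    c=env.read_camera(n);cv2.imwrite(f"pics/{n}0.png",c["frame"][:,:,::-1]);np.savez(f"{n}0.npz",**c)
    R=cv2.Rodrigues(c["rvec"])[0];print(n,c["K"].round(1).tolist(),(-R.T@c["tvec"].ravel()).round(3),R[2].round(2))
o=env.get_obs();print({k:np.round(v,3) for k,v in o.items()},env.grip_point_offset)
E
```

```text
scene [[420.1, 0.0, 282.4], [0.0, 420.1, 209.9], [0.0, 0.0, 1.0]] [ 1.22  -0.032  0.901] [-0.62  0.1  -0.78]
top [[497.9, 0.0, 276.3], [0.0, 497.9, 208.6], [0.0, 0.0, 1.0]] [0.533 0.06  1.036] [ 0.06  0.01 -1.  ]
{'time_s': np.float64(0.1), 'qpos': array([74.776, 18.436, -4.017, 83.168,  1.294, 78.542, -3.26 ]), 'joint_velocities': array([-0.003, -0.114,  0.01 , -0.007,  0.045, -0.055,  0.027]), 'effort': array([-0.0000e+00, -4.9257e+01, -4.0600e-01, -3.1340e+01, -6.4000e-02,
        3.9000e-02,  0.0000e+00]), 'tool_pos': array([ 0.179, -0.624,  0.222]), 'tool_rot': array([-1.7990e+02,  4.0000e-03,  1.6036e+01]), 'force': array([ 0.357,  0.689, -0.369]), 'wrist_torque': array([ 0.007, -0.043, -0.016]), 'grasp_force': np.float64(0.0), 'grip_width': np.float64(0.087)} 0.0187
```

View pics/scene0.png

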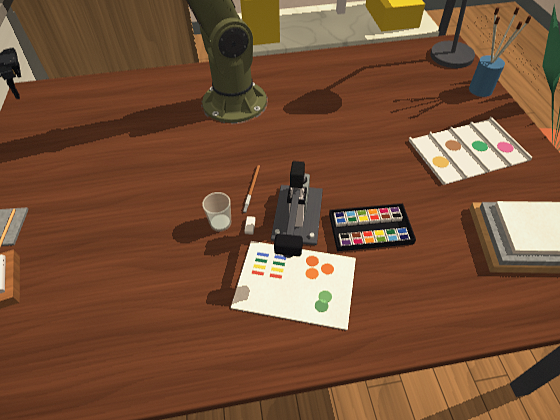

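View pics/top0.png

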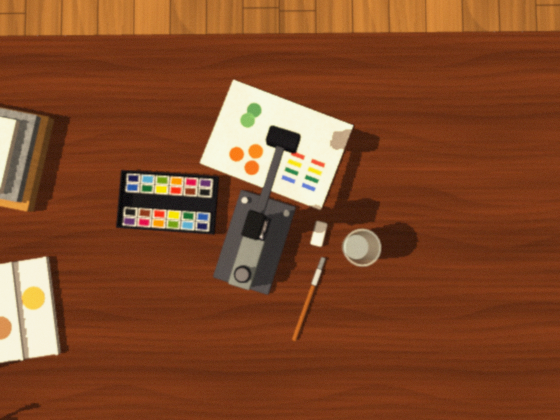

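The scene shot shows the stand mid-desk, with the jar, brush and eraser to its -y side and the paint box to its +y side. In the top shot the button is near (242,273), the grip near (256,225) and the camera near (284,138).

```bash
cat >h.py <<'E'
import cv2,numpy as np
def cloud(c):
    K,z=c["K"],c["z_map"];R=cv2.Rodrigues(c["rvec"])[0];v,u=np.indices(z.shape)
    P=np.stack([(u-K[0,2])/K[0,0]*z,(v-K[1,2])/K[1,1]*z,z],-1)-c["tvec"].ravel()
    P=P@R;P[z==0]=np.nan;return P
def ray(c,u,v,h):
    R=cv2.Rodrigues(c["rvec"])[0];d=R.T@np.linalg.inv(c["K"])@[u,v,1];o=-R.T@c["tvec"].ravel();return o+d*(h-o[2])/d[2]
E
python3 - <<'E'
from h import *
c=dict(np.load("top0.npz"));P=cloud(c);v,u=np.indices(P.shape[:2])
win=(u>190)&(u<330)&(v>100)&(v<300)
def rect(m,h,n):
    m=cv2.morphologyEx((m&win).astype(np.uint8),cv2.MORPH_OPEN,np.ones((3,3)))
    for k in cv2.findContours(m,0,1)[0]:
        if cv2.contourArea(k)<60: continue
        w=np.array([ray(c,*p[0],h)[:2]*1000 for p in k],np.float32);r=cv2.minAreaRect(w)
        print(n,np.round(r[0],1),np.round(r[1],1),round(r[2],1),'medz',np.nanmedian(P[...,2][m>0]).round(4))
Z=P[...,2]
rect(Z>.2,.213,'grip'); rect((Z>.15)&(Z<.172),.16,'cam')
rect((Z>.078)&(Z<.095),.0855,'btn'); rect((Z>.06)&(Z<.095),.07,'house'); rect((Z>.006)&(Z<.03)&(u<295)&(v>190),.012,'base')
print(ray(c,242,273,.0855))
s=dict(np.load("scene0.npz"));Q=cloud(s);q=Q[Q[...,2]>.2];q=q[(abs(q[:,0]-.5)<.15)&(abs(q[:,1]-.09)<.1)];print(len(q),np.median(q,0),q.min(0),q.max(0))
f=c["frame"][60:360,180:400,::-1];cv2.imwrite("pics/t1.png",cv2.resize(f,None,fx=2,fy=2,interpolation=2))
E
```

```text
grip [559.  107.3] [30.1 45.7] 72.5 medz 0.2128
cam [657.4  76.3] [ 59.2 155.6] 71.6 medz 0.1565
btn [469.2 135.8] [22.8 22.6] 89.8 medz 0.0857
house [491.1 129.1] [44.1 98.1] 72.2 medz 0.0707
base [573.1 228.4] [37.5 37.1] 89.8 medz 0.0125
base [521.4  87.1] [ 58.7 189.6] 72.6 medz 0.0125
base [542.8 153.4] [ 41.9 189.2] 72.2 medz 0.0125
base [629.9 223.5] [35.3 10.4] 89.7 medz 0.0125
[0.47106496 0.13579946 0.0855    ]
238 [0.56475292 0.10606425 0.21374371] [0.53498941 0.08782325 0.20021956] [0.58390521 0.12700726 0.21826965]
```

View pics/t1.png

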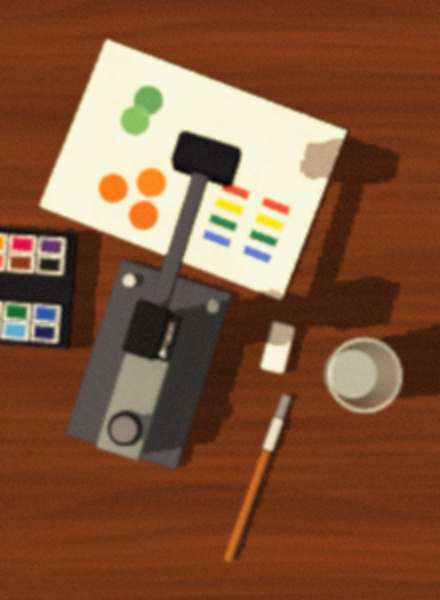

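The close crop confirms the measurements: button at (0.469,0.136), grip at (0.559,0.107), stand yaw about -17.5°, and the grip's y sides clear. I'll turn and lift first.

```bash
python3 -m creep '{"translation":[[0,0,-0.16],[0,0,-0.16],[0,0,-0.16],[0,0,-0.16],[0,0,0]],"turn":[[0,0,0.0465],[0,0,0.0465],[0,0,0.0465],[0,0,0.0465],[0,0,0]],"grip":[0,0,0,0,0]}' 20; python3 -m creep '{"translation":[[0.25,-0.61,0],[0.25,-0.61,0],[0.25,-0.61,0],[0.25,-0.61,0],[0,0,0]],"turn":[[0,0,0],[0,0,0],[0,0,0],[0,0,0],[0,0,0]],"grip":[0,0,0,0,0]}'; python3 -c "
from cell import env;print(env.get_obs()['qpos'])"
```

```text
time_s: 0.72
tool_pos: [0.1796, -0.6251, 0.2744]
tool_rot: [179.9, -0.0, -17.4]
force: [-0.5, 0.5, -0.8]
grip_width: 0.0448
grasp_force: 0.0
time_s: 1.35
tool_pos: [0.3185, -0.458, 0.2732]
tool_rot: [-179.9, -0.0, -16.8]
force: [-0.4, -0.1, 1.0]
grip_width: 0.0016
grasp_force: 0.0
[ 59.30039737   6.35537905  -7.36904326  91.80269605   0.70228894
  81.94217252 -54.88044144]
```

```bash
python3 -m creep '{"translation":[[0.25,-0.61,0],[0.25,-0.61,0],[0.25,-0.61,0],[0.25,-0.61,0],[0,0,0]],"turn":[[0,0,0],[0,0,0],[0,0,0],[0,0,0],[0,0,0]],"grip":[0,0,0,0,0]}'; python3 -m creep '{"translation":[[-0.157,-0.586,0],[-0.157,-0.586,0],[-0.157,-0.586,0],[-0.157,-0.586,0],[-0.157,-0.586,0]],"turn":[[0,0,0],[0,0,0],[0,0,0],[0,0,0],[0,0,0]],"grip":[0,0,0,0,0]}';python3 -m creep '{"translation":[[-0.157,-0.586,0],[-0.157,-0.586,0],[-0.157,-0.586,0],[0,0,0],[0,0,0]],"turn":[[0,0,0],[0,0,0],[0,0,0],[0,0,0],[0,0,0]],"grip":[0,0,0,0,0]}';  python3 -c "
from cell import env;print(env.get_obs()['qpos'])"
```

```text
time_s: 1.98
tool_pos: [0.4518, -0.2961, 0.2731]
tool_rot: [-179.9, 0.0, -16.9]
force: [-0.9, -1.1, 0.4]
grip_width: 0.0005
grasp_force: 0.0
time_s: 2.6
tool_pos: [0.4591, -0.0582, 0.2732]
tool_rot: [180.0, 0.0, -17.5]
force: [1.0, -0.2, -0.5]
grip_width: 0.0005
grasp_force: 0.0
time_s: 3.22
tool_pos: [0.4659, 0.0855, 0.2733]
tool_rot: [179.9, 0.0, -17.5]
force: [0.1, -0.5, -0.7]
grip_width: 0.0006
grasp_force: 0.0
[  28.27816504   -3.76162838  -39.57606123  101.28980418   -2.37097452
   81.67357943 -118.40088411]
```

```bash
python3 -m creep '{"translation":[[-0.155,-0.61,0],[0,0,0],[0,0,0.55],[0,0,0.55],[0,0,0]],"turn":[[0,0,0],[0,0,0],[0,0,0],[0,0,0],[0,0,0]],"grip":[0,0,0,0,0]}'; python3 -m creep '{"translation":[[0,0,0.5],[0,0,0.4],[0,0,0.15],[0,0,0],[0,0,0]],"turn":[[0,0,0],[0,0,0],[0,0,0],[0,0,0],[0,0,0]],"grip":[0,0,0,0,0]}';  python3 - <<'E'
from cell import env
import cv2
for n in("scene","top"):
    c=env.read_camera(n);f=c["frame"][100:340,160:400,::-1]
    cv2.imwrite(f"pics/b{n}.png",cv2.resize(f,(480,480)))
a=cv2.hconcat([cv2.imread("pics/bscene.png")[:,:390],cv2.imread("pics/btop.png")[:,:390]]);cv2.imwrite("pics/b.png",a)
print(env.get_obs()['qpos'])
E
```

```text
time_s: 3.85
tool_pos: [0.4665, 0.1347, 0.1827]
tool_rot: [179.8, 0.4, -17.6]
force: [0.2, 0.6, 0.3]
grip_width: 0.0001
grasp_force: 0.0
time_s: 4.47
tool_pos: [0.47, 0.138, 0.1034]
tool_rot: [-179.9, -0.1, -17.5]
force: [0.7, -0.2, 0.3]
grip_width: 0.0007
grasp_force: 0.0
[  22.8709841     7.70676227  -44.60606719  112.55305981    6.1812643
   61.95025733 -131.83696794]
```

View pics/b.png

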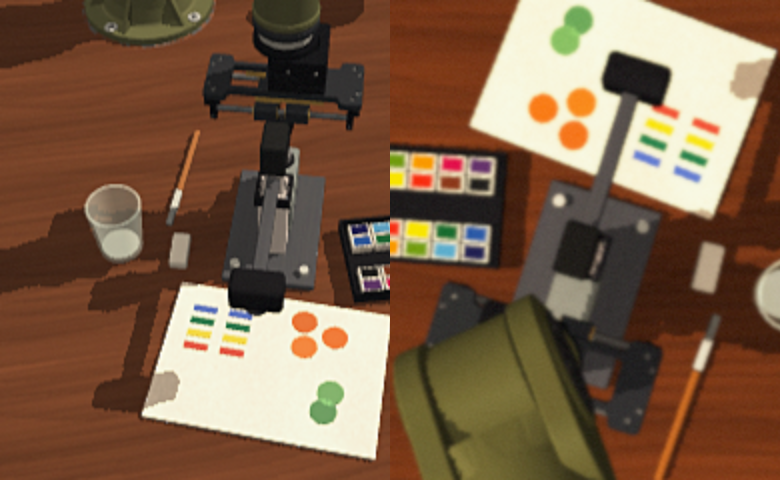

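The hand sits over the button with clear space to the grip. The paint box, jar, brush and eraser have not moved. Pressing.

```bash
python3 -m creep '{"translation":[[0,0,0.1],[0,0,0.08],[0,0,0.05],[0,0,0.04],[0,0,0]],"turn":[[0,0,0],[0,0,0],[0,0,0],[0,0,0],[0,0,0]],"grip":[0,0,0,0,0]}'; python3 -m creep '{"translation":[[0,0,0.025],[0,0,0.025],[0,0,0],[0,0,0]],"turn":[[0,0,0],[0,0,0],[0,0,0],[0,0,0]],"grip":[0,0,0,0]}'
```

```text
time_s: 5.2
tool_pos: [0.4684, 0.1379, 0.0798]
tool_rot: [-180.0, 0.0, -17.4]
force: [-0.4, 0.4, 0.7]
grip_width: 0.0003
grasp_force: 0.0
time_s: 5.7
tool_pos: [0.4687, 0.138, 0.0787]
tool_rot: [179.9, -0.0, -17.4]
force: [-8.0, -2.4, 22.1]
grip_width: 0.0003
grasp_force: 11.3
```

```bash
python3 -m creep '{"translation":[[0,0,0],[0,0,-0.2],[0,0,-0.5],[0,0,-0.7],[0,0,-0.7]],"turn":[[0,0,0],[0,0,0],[0,0,0],[0,0,0],[0,0,0]],"grip":[0,0,0,0,0]}'; python3 -m creep '{"translation":[[0,0,-0.2],[0.4,0.03,0],[0.4,0,0],[0.4,0,0],[0,0,0]],"turn":[[0,0,0],[0,0,0],[0,0,0],[0,0,0],[0,0,0]],"grip":[0.5,1,1,1,1]}';  python3 - <<'E'
from cell import env
from h import *
c=env.read_camera("scene");P=cloud(c)
f=c["frame"][100:300,180:380,::-1];cv2.imwrite("pics/c.png",cv2.resize(f,(600,600)))
o=env.get_obs();print(o['tool_pos'],o['grip_width'],o['qpos'])
E
```

```text
time_s: 6.32
tool_pos: [0.4684, 0.138, 0.2459]
tool_rot: [-180.0, -0.0, -17.4]
force: [1.2, 0.3, 0.8]
grip_width: 0.0003
grasp_force: 0.0
time_s: 6.95
tool_pos: [0.5605, 0.1052, 0.2583]
tool_rot: [-180.0, 0.2, -17.6]
force: [-0.5, -0.0, 0.1]
grip_width: 0.0427
grasp_force: 0.0
[0.55925766 0.10650163 0.25869795] 0.046404430565275344 [  24.53296887   11.60530853  -43.42579114   90.44711272    7.9256362
   81.28904326 -127.02089562]
```

View pics/c.png

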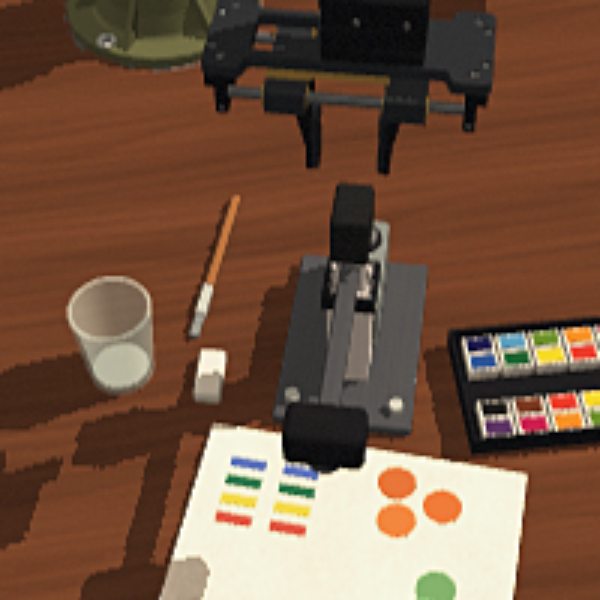

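The open fingers straddle the grip, at about (350,220), and are centred on it. I'll let them open, descend, and close.

```bash
python3 -m creep '{"translation":[[0,0,0],[0,0,0],[0,0,0.35],[0,0,0.35],[0,0,0.2]],"turn":[[0,0,0],[0,0,0],[0,0,0],[0,0,0],[0,0,0]],"grip":[1,1,1,1,1]}' 50; python3 -m creep '{"translation":[[0,0,0.18],[0,0,0],[0,0,0],[0,0,0],[0,0,0]],"turn":[[0,0,0],[0,0,0],[0,0,0],[0,0,0],[0,0,0]],"grip":[1,1,0,0,0]}' 50;python3 -m creep '{"translation":[[0,0,0],[0,0,0],[0,0,0]],"turn":[[0,0,0],[0,0,0],[0,0,0]],"grip":[0,0,0]}' 50
```

```text
time_s: 7.62
tool_pos: [0.5585, 0.1068, 0.1871]
tool_rot: [179.9, 0.0, -17.4]
force: [0.1, 0.3, 0.6]
grip_width: 0.0858
grasp_force: 0.0
time_s: 8.25
tool_pos: [0.5598, 0.1069, 0.1743]
tool_rot: [-180.0, -0.1, -17.5]
force: [0.2, 0.4, -0.0]
grip_width: 0.065
grasp_force: 0.0
time_s: 8.62
tool_pos: [0.5594, 0.1068, 0.1737]
tool_rot: [180.0, 0.0, -17.4]
force: [0.3, 0.6, -0.2]
grip_width: 0.0348
grasp_force: 0.0
```

```bash
python3 -m creep '{"translation":[[0,0,0],[0,0,0],[0,0,0],[0,0,0]],"turn":[[0,0,0],[0,0,0],[0,0,0],[0,0,0]],"grip":[0,0,0,0]}' 50; python3 -m creep '{"translation":[[0,0,-0.04],[0,0,-0.06],[0,0,-0.06],[0,0,-0.06],[0,0,0]],"turn":[[0,0,0],[0,0,0],[0,0,0],[0,0,0],[0,0,0]],"grip":[0,0,0,0,0]}'
```

```text
time_s: 9.12
tool_pos: [0.5599, 0.1083, 0.1737]
tool_rot: [-179.9, -0.0, -17.4]
force: [3.3, 4.9, -2.3]
grip_width: 0.0295
grasp_force: 50.0
time_s: 9.75
tool_pos: [0.5599, 0.1083, 0.1911]
tool_rot: [-179.9, -0.0, -17.4]
force: [4.1, 4.4, -4.5]
grip_width: 0.0302
grasp_force: 50.0
```

```bash
python3 -m creep '{"translation":[[0,0,-0.1],[0,0,-0.1],[0,0,-0.1],[0,0,-0.1],[0,0,-0.1]],"turn":[[0,0,0],[0,0,0],[0,0,0],[0,0,0],[0,0,0]],"grip":[0,0,0,0,0]}'; python3 -m creep '{"translation":[[0,0,-0.1],[0,0,-0.1],[0,0,-0.1],[0,0,-0.05],[0,0,0]],"turn":[[0,0,0],[0,0,0],[0,0,0],[0,0,0],[0,0,0]],"grip":[0,0,0,0,0]}'; python3 - <<'E'
from cell import env
from h import *
c=env.read_camera("scene");P=cloud(c)
f=c["frame"][100:300,180:380,::-1];cv2.imwrite("pics/d.png",cv2.resize(f,(600,600)))
m=(P[...,0]>.67)&(P[...,0]<.76)&(abs(P[...,1]-.06)<.05)&(P[...,2]>.1);print("cam top z",np.nanpercentile(P[...,2][m],[50,90]))
E
```

```text
time_s: 10.38
tool_pos: [0.5598, 0.1083, 0.2303]
tool_rot: [-179.9, 0.0, -17.4]
force: [5.5, 4.4, -8.0]
grip_width: 0.0296
grasp_force: 50.0
time_s: 11.0
tool_pos: [0.5598, 0.1083, 0.2589]
tool_rot: [-179.9, -0.0, -17.4]
force: [3.7, 4.9, -3.8]
grip_width: 0.0295
grasp_force: 50.0
cam top z [0.2419838  0.24733487]
```

View pics/d.png

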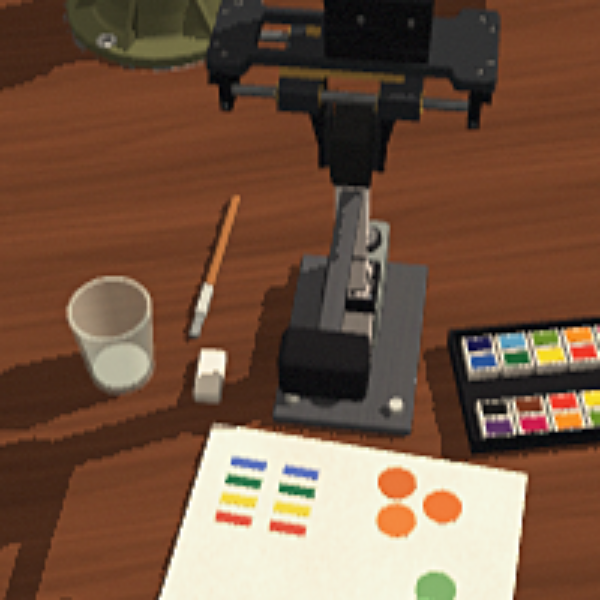

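The column is extended about 85 mm and still held in the fingers, and the camera-top height matches, so there is no slip. Now the last few mm, until the end stop is felt.

```bash
python3 -m creep '{"translation":[[0,0,-0.03],[0,0,-0.025],[0,0,-0.015],[0,0,0],[0,0,0]],"turn":[[0,0,0],[0,0,0],[0,0,0],[0,0,0],[0,0,0]],"grip":[0,0,0,0,0]}'; python3 -m creep '{"translation":[[0,0,0],[0,0,0],[0,0,0]],"turn":[[0,0,0],[0,0,0],[0,0,0]],"grip":[0,0,0]}'
```

```text
time_s: 11.68
tool_pos: [0.5599, 0.1083, 0.2637]
tool_rot: [-179.9, 0.0, -17.4]
force: [5.9, 4.3, -7.4]
grip_width: 0.0295
grasp_force: 50.0
time_s: 12.05
tool_pos: [0.5598, 0.1083, 0.2637]
tool_rot: [-179.9, 0.0, -17.4]
force: [5.1, 5.1, -7.3]
grip_width: 0.0296
grasp_force: 50.0
```

```bash
python3 -m creep '{"translation":[[0,0,-0.01],[0,0,0],[0,0,0],[0,0,0]],"turn":[[0,0,0],[0,0,0],[0,0,0],[0,0,0]],"grip":[0,0,0,0]}'; python3 - <<'E'
from cell import env
from h import *
c=env.read_camera("scene");P=cloud(c)
m=(P[...,0]>.67)&(P[...,0]<.76)&(abs(P[...,1]-.06)<.05)&(P[...,2]>.1);print("cam top z",np.nanpercentile(P[...,2][m],[50,90]))
E
```

```text
time_s: 12.55
tool_pos: [0.5598, 0.1083, 0.2638]
tool_rot: [-179.9, 0.0, -17.4]
force: [5.7, 5.3, -10.8]
grip_width: 0.0297
grasp_force: 50.0
cam top z [0.24711987 0.25220164]
```

The column is hard against the end stop: the force rose with no further motion, and the camera top is 5 mm higher than before. Handing in.

```bash
python3 -c "
from cell import env;print(env.sign_off())"
```

```text
the job is handed in; nothing more can be done
None
```

The button was pressed to its hard end, the column was drawn up 90 mm to the second stop and is held there with a 50 N grip, and the job is handed in; the robot never touched the paint box, jar, brush or eraser, and no verdict came back.

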